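Clamp a jar in a three-jaw jar holder and bolt the collar

TASK

The mustard jar stands loosely between the three open jaws of the jar clamp, so that its lid can be opened with one hand. Turn the clamp's collar clockwise (seen from above) by its upright lever handle until all three jaws grip the jar firmly, and only then slide the lock bolt fully home through its keeper to the collar's rim. Leave the jar standing upright in the clamp and do not disturb the mug, egg box or timer.

Things in the scene. Friction and masses are not known exactly. Their poses are not given: they have to be found in the camera images.
- clamp: Jar clamp fixed to the worktop: round grey base plate, 184 mm across, 14 mm thick, with a 52 mm wide tongue to its +y side ending 195 mm from the centre. Origin: centre of its underside, on the collar's axis; z up, +y out along the tongue. A rubber pad in the middle, top 18 mm up, carries the jar. The aluminium collar on the plate is 157 mm across its toothed rim, top 34 mm up.
- collar (a joint): Turn of the collar in rad, 0 = jaws fully open, growing clockwise seen from above, stop at 1.4. Each rad moves all three jaws 14.5 mm inward; they meet the jar at about 1.0 rad. It takes about 3 N at the handle to turn and stays where it is left; pushing the handle with 10 to 15 N against the closed jaws makes a firm grip.
- collar_handle (a point): Middle of the collar's handle: black upright post, 18 mm thick from 31 to 83 mm above the worktop, 23 mm head to 100 mm; this point 75 mm up, 112 mm from the collar's axis. The flat lever under it is 24 mm wide, top 34 mm up. At joint 0 the lever points 100 degrees clockwise from the clamp's +x (nearly its -y); it turns with the collar towards the clamp's -x.
- jaw_a: Steel jaw 22 mm wide with a smooth black rounded pad, one of three alike, 120 degrees apart, standing on the collar from 36 to 82 mm above the worktop. Origin: foot of the pad's gripping face, 46 mm from the axis when open; its x points away from the axis.
- jaw_b: Second jaw, like jaw_a.
- jaw_c: Third jaw, like jaw_a.
- bolt (a joint): Travel of the lock bolt in m: 0 = fully drawn out, 0.032 = fully home (nose through the keeper, at the collar's rim). It slides towards the centre (the clamp's -y) with about 2 N and stays where it is left.
- bolt_knob (a point): Middle of the bolt's knob: black upright post, 16 mm thick from 42 to 75 mm above the worktop, 21 mm head to 87 mm; this point 61 mm up, 148 mm from the clamp's centre along its +y when drawn, 116 mm when home. The steel track beside it is 38 mm high, 36 mm wide; the keeper, a steel bridge 46 mm high and 37 mm wide, stands 96 mm from the clamp's centre.
- mustard_jar: Glass mustard jar, 64 mm across, 109 mm high, 0.2 to 0.4 kg, standing on the clamp's pad between the jaws. Origin: centre of its underside, z up.
- mug: Bystander: mug, 80x120x101 mm, origin at the centre of its underside.
- egg_box: Bystander: egg box, 106x156x72 mm, origin at the centre of its underside.
- kitchen_timer: Bystander: round kitchen timer, 66 mm across, 57 mm high, origin at the centre of its underside.
Things that resemble listed ones, but are neither listed nor needed, are in the scene too. What is shaped like the mustard_jar but blue, turquoise or yellow is not meant.

How it is judged:
On the way, in this order (a step that is already met when the one before it is completed fails the run):
1. all three jaws press on the jar while the bolt is still drawn (less than 12 mm in) (contact force between each of jaw_a, jaw_b, jaw_c and mustard_jar above 1 N and value of joint bolt below 0.012 m), for 0.2 s.
2. the bolt is home (at least 28 of its 32 mm) and the jaws still press on the jar (contact force between each of jaw_a, jaw_b, jaw_c and mustard_jar above 1 N and value of joint bolt above 0.028 m), for 0.2 s.
At the end, for the whole second after the job is handed in: Each of the three jaws presses on the jar with more than 1 N, the bolt is at least 28 mm in, and the jar stands at rest and upright (within 0.1 rad) on the clamp's pad (less than 8 mm above it), within 8 mm of the clamp's axis (all of step 2 and angle between mustard_jar's own z axis and vertical below 0.1 rad and horizontal distance between mustard_jar and clamp below 0.008 m and z of mustard_jar in the frame of clamp below 0.026 m and linear speed of mustard_jar below 0.02 m/s); the robot touches nothing.
It fails at once if the jar is tipped by more than 0.3 rad (angle between mustard_jar's own z axis and vertical above 0.3 rad).
It fails at once if the mug, egg box or timer is moved by more than 30 mm (distance of any of mug, egg_box, kitchen_timer from where it was at the start of the episode above 0.03 m).
It also fails if it takes over 56 s, if anything falls off the work surface, if the arm or the gripper's body presses on something with over 40 N, if the wrist force passes 120 N, or if a joint passes its speed limit or range.

ROBOT

A 6-joint arm with a two-finger parallel gripper is mounted at the origin on a cart in front of the work surface, level with it; the furniture and walls round the work are solid. World frame = base frame: x ahead of the robot, y to its left, z up, the work surface at z = 0. Lengths are in m, angles in rad, forces in N, time in s.
With the tool pointing down it reaches from about 0.275 to 0.725 m from the base axis. Payload 15.9 kg.
Tool frame: the origin (TCP) lies between the finger pads; the fingertips stand 14 mm ahead of it and the grasp point (between the pads) lies 5 mm behind it; z points along the fingers, y is the line along which they close (so a half turn about z gives the same grasp; the last joint's range is limited). The gripper opens to 85 mm and grips with 20 to 120 N. Pads are 22 mm wide; open, the fingers measure 114 mm over their backs; the gripper's body (76 mm by 85 mm) begins 54 mm behind the grasp point. The pads swing forward as they close: fully open they stand 13 mm farther back than shut.
Start: joints at [1.26, 0.213, -0.034, 1.323, 0, 1.571], TCP at [0.153, 0.476, 0.245] pointing down, gripper open.
Joint ranges: [-2.98, 2.98], [-0.74, 1.72], [-1.14, 1.35], [-2.1, 2.04], [-1.57, 1.44], [-3.14, 3.14]. Speed limits (rad/s): [1.89, 1.89, 2.39, 2.57, 3.14, 3.14].

INTERFACE

Orientations are given as a rotation vector (axis times angle).
In Python, from plant import manip gives the robot as it stands.
- The arm moves only by the tool send_rows, never from a script. Its argument "motion" is a list of rows, each an object of numbers: "tx", "ty", "tz": the shift along the tool's x, y, z in m; "wx", "wy", "wz": the turn, a rotation vector about the tool's x, y, z in degrees; "gripper": the closure, from 0 (fully open) to 1 (shut). A call has 1 to 8 rows; each row is the pose to reach, as a shift and turn from the pose commanded when the call began, along the tool's axes at that moment; what a row does not reach only later rows make up. A row lasts 1/8 s, in which the tool goes at most 62.5 mm and 10.7 degrees, less where a joint would pass 70% of its speed; a pose out of reach is approached as far as the arm can. A call with a gripper value outside its range is refused whole. The fingers move at their own pace and stop on an object; "squeeze" is the grip in N (left out, the last holds). Time passes only in rows, so rows that repeat a pose let the fingers close. It gives the time, the measured TCP pose, the force, the opening and the grip force at its end, in the units of the state.
- manip.state(): the state, without advancing time (a new reading comes with each control period).
- manip.grab_frame(name): name is "side" or "top"; returns a dict with "img" (400x640x3 uint8, red, green, blue), "z_map" (400x640 float32, m along the optical axis (not along the pixel's ray), 0 where there is no reading), "vertical_fov" (degrees; the focal length in pixels is half the picture's height over the tangent of half this angle, whatever the lens; pixels are square), "cx", "cy" (the principal point, pixels), "k1" (the pictures are not rectified: a ray, as slopes to the right and down, at radius r is drawn at 1 + k1 r^2 times it, then the intrinsics apply), "R" (3x3) and "t" (3): a world point X has camera coordinates R X + t. Camera axes: x right, y down, z forward; pixel columns grow to the right and rows downward; lengths in m; the calibration is good to about 2 mm. A picture is of the moment at which its call begins.
- manip.finish_job(): hands the job in; it is judged then, once.
The state is a dict: "time": time; "q": joint angles; "qd": joint speeds; "joint_efforts": joint torques, N m; "ee_pos": TCP position; "eef_rot": TCP orientation; "ft_force": force on the tool from outside, world axes, zero at the start; "moment": the same for the moment, N m; "gripper_width": finger opening in m; "grip_force": force on a finger pad.
Only numpy, scipy, OpenCV 4.12 (cv2) and the standard library are available. Lean on these libraries where they do the work, as an engineer would, in place of code of your own. Each camera call takes 0.05 s, during which the arm holds its last target. There are 200 camera calls.

## Working session

There is one attempt and no reset: what is moved stays moved. The work goes in short steps, Python scripts to look and compute and a tool call to move; the robot and the scene stay as the last step left them, time stands still between calls to the robot, and variables do not carry over. Pictures are saved under pics/ and viewed, at most 10 in all, crops included, and the job is handed in when it is done.

Besides the shell and the picture viewer there is one more tool, called after "Call:" by a JSON object that holds its "api" and its "payload". send_rows: Moves the arm, as the interface text tells. Its arguments: {"type":"object","properties":{"motion":{"type":"array"},"squeeze":{"type":"number"}},"required":["motion"]}

```bash
mkdir -p pics; ls; cat > h.py <<'E'
import numpy as np,cv2,pickle
from plant import manip
def grab(n,tag):
    f=manip.grab_frame(n); pickle.dump(f,open(f'{n}_{tag}.pkl','wb'))
    cv2.imwrite(f'pics/{n}_{tag}.png',f['img'][:,:,::-1]); return f
def load(n,tag): return pickle.load(open(f'{n}_{tag}.pkl','rb'))
def ray(f,u,v):
    fl=200/np.tan(np.radians(f['vertical_fov'])/2)
    K=np.array([[fl,0,f['cx']],[0,fl,f['cy']],[0,0,1.]])
    p=cv2.undistortPoints(np.array([[[u,v]]],float),K,np.array([f['k1'],0,0,0.]))[0,0]
    R=np.array(f['R']);t=np.array(f['t']);
    return -R.T@t, R.T@np.array([p[0],p[1],1])
def onz(f,u,v,z):
    o,d=ray(f,u,v); return o+d*(z-o[2])/d[2]
def depth(f,u,v):
    o,d=ray(f,u,v); return o+d*f['z_map'][int(round(v)),int(round(u))]
def tri(f1,p1,f2,p2):
    o1,d1=ray(f1,*p1);o2,d2=ray(f2,*p2)
    s=np.linalg.lstsq(np.array([d1,-d2]).T,o2-o1,rcond=None)[0]
    a=o1+s[0]*d1;b=o2+s[1]*d2; return (a+b)/2,np.linalg.norm(a-b)
E
python3 - <<'E'
from h import *
for n in('side','top'):
    f=grab(n,0); print(n,f['vertical_fov'],f['cx'],f['cy'],f['k1'],-np.array(f['R']).T@f['t'],(f['z_map']>0).mean())
print(manip.state())
E
```

```text
pics
side 46.10140073976601 318.6109796844382 201.33401445460868 0.033796361904966855 [0.51743864 1.05515109 0.90666126] 0.9960859375
top 53.22319377952469 321.10336908681796 203.6308313774137 0.004987797691704753 [ 0.4274024  -0.02727618  1.13965615] 0.99589453125
{'time': 0.1, 'q': array([ 1.26000271e+00,  2.13305657e-01, -3.49669004e-02,  1.32349736e+00,
       -1.81482998e-05,  1.57078309e+00]), 'qd': array([-0.00219462,  0.00022014,  0.00214126, -0.00080301, -0.00092267,
       -0.0008925 ]), 'joint_efforts': array([ 3.98070901e-03, -6.87255335e+01,  4.87805486e+01,  1.22770181e-02,
        2.65004237e-04, -6.54743144e-05]), 'ee_pos': array([0.15282641, 0.47577628, 0.24487797]), 'eef_rot': array([-4.86189858e-01, -3.10360877e+00,  1.51522650e-03]), 'ft_force': array([-0.22692841,  0.30550001, -0.25318223]), 'moment': array([-0.00591001,  0.02457596, -0.00653348]), 'grip_force': 0.0, 'gripper_width': 0.0852693882090969}
```

View pics/side_0.png

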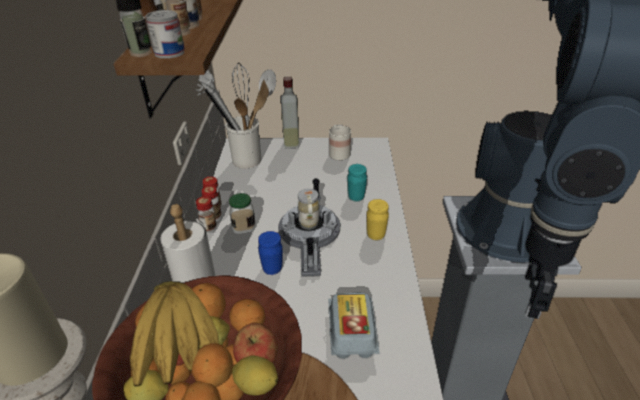

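View pics/top_0.png

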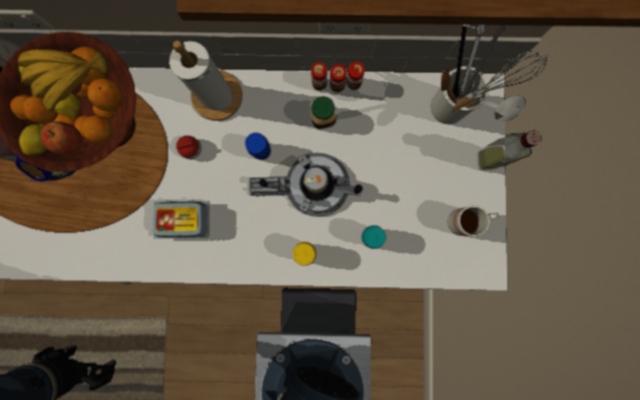

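The side view shows the clamp at about (310,228), with the handle head at (317,184) and the bolt tongue reaching towards (310,270). In the top view the clamp centre is at about (318,184), the handle at (357,188) and the tongue goes left to (250,185). The turquoise jar (374,237) and yellow jar (304,253) are close to the handle's sweep.

```bash
python3 - <<'E'
from h import *
a=load('top',0)['img'][135:275,235:400,::-1];b=load('side',0)['img'][165:285,255:400,::-1]
cv2.imwrite('pics/crops.png',cv2.resize(np.vstack([cv2.resize(a,None,fx=4,fy=4,interpolation=2)]),(660,560)))
cv2.imwrite('pics/crops2.png',cv2.resize(b,None,fx=4,fy=4,interpolation=2))
E
```

```text
(no output)
```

View pics/crops.png

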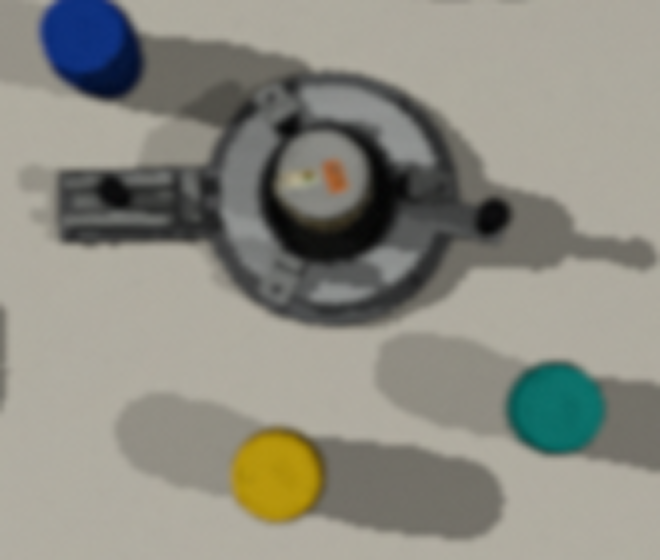

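View pics/crops2.png

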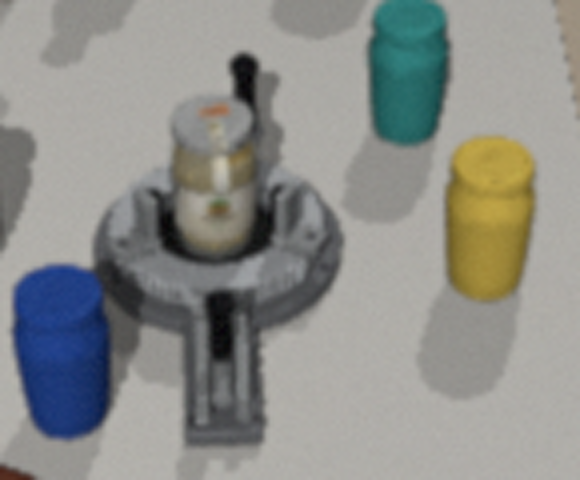

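The top crop shows the handle head at (358,189), the knob head at (264,183), and the collar circle centre near (319,185). In the side crop the handle head is at about (316,181) and the knob head at about (310.5,240). The handle's sweep passes just inside the turquoise jar.

```bash
cat >> h.py <<'E'
def cloud(f):
    fl=200/np.tan(np.radians(f['vertical_fov'])/2)
    K=np.array([[fl,0,f['cx']],[0,fl,f['cy']],[0,0,1.]])
    v,u=np.mgrid[:400,:640]
    p=cv2.undistortPoints(np.stack([u,v],-1).reshape(-1,1,2).astype(float),K,np.array([f['k1'],0,0,0.]))[:,0]
    z=f['z_map'].reshape(-1,1); P=np.hstack([p,np.ones_like(z)])*z
    return ((P-np.array(f['t']))@np.array(f['R'])).reshape(400,640,3)
E
python3 - <<'E'
from h import *
T=load('top',0);S=load('side',0)
print('handle tri',tri(T,(358.2,189),S,(315.7,181.2)),onz(T,358.2,189,.1),onz(S,315.7,181.2,.095))
print('knob tri',tri(T,(264,183),S,(310.5,240.5)),onz(T,264,183,.087),onz(S,310.5,240.5,.082))
for f,n in((T,'top'),(S,'side')):
    C=cloud(f);g=f['img'].astype(int)
    dark=g.max(2)<60
    c0=onz(T,318.7,185,.034)
    near=np.hypot(C[...,0]-c0[0],C[...,1]-c0[1])<.2
    for lab,zl,zh,lo,hi in(('handle',.085,.11,-.16,-.08),('knob',.07,.095,.09,.17)):
        m=near&dark&(C[...,2]>zl)&(C[...,2]<zh)&(C[...,1]-c0[1]>lo)&(C[...,1]-c0[1]<hi)&(abs(C[...,0]-c0[0])<.06)
        print(n,lab,m.sum(),C[m].mean(0) if m.any() else '', C[m].min(0) if m.any() else '',C[m].max(0) if m.any() else '')
    # collar rim: least squares circle to edge of z 28-38 ring
    m=near&(abs(C[...,2]-.034)<.004)
    P=C[m][:,:2]; (c,r)=cv2.minEnclosingCircle(P[(abs(np.hypot(*(P-c0[:2]).T))<.088)].astype(np.float32)); print(n,'collar',m.sum(),c0,c,r)
    for k,(lo,hi) in {'yellow':((20,100,100),(32,255,255)),'turq':((80,100,50),(95,255,255)),'blue':((105,150,50),(125,255,255))}.items():
        h=cv2.cvtColor(f['img'],cv2.COLOR_RGB2HSV);mm=(cv2.inRange(h,lo,hi)>0)&(np.hypot(C[...,0]-c0[0],C[...,1]-c0[1])<.3)&(C[...,2]>.085)
        if mm.any(): print(n,k,mm.sum(),(C[mm].min(0)+C[mm].max(0))/2,np.ptp(C[mm],0),C[mm].max(0)[2])
    # table check, jar lid
    m=near&(C[...,2]>.115); print('jar top',(C[m].min(0)+C[m].max(0))/2,np.ptp(C[m],0),'table',np.median(C[185:195,230:240,2]) )
# tongue: points z 8..50 with y offset .11-.2
C=cloud(T);m=(C[...,2]>.007)&(C[...,2]<.05)&(C[...,1]-c0[1]>.11)&(C[...,1]-c0[1]<.22)&(abs(C[...,0]-c0[0])<.05)
P=C[m][:,:2].astype(np.float32);print('tongue',cv2.minAreaRect(P),P.max(0),P.min(0))
E
```

```text
handle tri (array([ 0.55220553, -0.11209751,  0.0902099 ]), np.float64(0.002510788030890698)) [ 0.54979083 -0.11122682  0.1       ] [ 0.55324523 -0.1055328   0.095     ]
knob tri (array([0.56338349, 0.13976868, 0.07729245]), np.float64(0.000702333815118657)) [0.56249115 0.13822867 0.087     ] [0.56277429 0.14503012 0.082     ]
top handle 48 [ 0.5520824  -0.11089507  0.09724325] [ 0.54249968 -0.11911425  0.09121766] [ 0.56081078 -0.10288304  0.10097844]
top knob 45 [0.56489327 0.14188894 0.08452382] [0.55523738 0.13317171 0.08014535] [0.57363664 0.15229703 0.09071093]
top collar 1328 [ 0.56663825 -0.00636488  0.034     ] (0.5677289962768555, -0.009024226106703281) 0.08523823320865631
top yellow 418 [0.38988329 0.01399431 0.61233147] [0.07503822 0.08254099 1.05464935] 1.1396561482538192
top turq 383 [ 0.4267488  -0.10435199  0.61235123] [0.05412355 0.15415162 1.05460985] 1.1396561482538192
top blue 370 [0.66498011 0.15871075 0.09872531] [0.05463797 0.05561494 0.02744307] 0.11244684921563897
jar top [ 0.5970122  -0.00568716  0.62780093] [0.33921958 0.16193464 1.02371043] table -0.000704
[... 265 characters left out ...]
 collar 773 [ 0.56663825 -0.00636488  0.034     ] (0.5718938112258911, 0.004175299312919378) 0.08168745785951614
side yellow 333 [0.45565409 0.0294883  0.0984999 ] [0.2052663  0.06110109 0.02682436] 0.11191208439720057
side turq 233 [ 0.4271219  -0.15000222  0.09971802] [0.04995389 0.06200289 0.02921928] 0.11432765966670662
side blue 428 [0.72332757 0.16660787 0.34633394] [0.1654823  0.05884473 0.52266251] 0.6076651920726999
jar top [ 0.65676003 -0.00661213  0.34795191] [0.21949672 0.16037523 0.46514145] table -0.0010620445025384113
tongue ((0.5639975666999817, 0.14692556858062744), (0.051904138177633286, 0.0862722098827362), 1.037438154220581) [0.59060425 0.19007222] [0.537325   0.10373253]
```

```bash
cat >> h.py <<'E'
from scipy.spatial.transform import Rotation as Ro
def rows(targets,digits=4):
    "targets: (x,y,z,yaw_deg of tool y), tool down -> shifts/turns from current pose"
    s=manip.state();R0=Ro.from_rotvec(s['eef_rot'])
    for x,y,z,yaw in targets:
        c,d=np.cos(np.radians(yaw)),np.sin(np.radians(yaw))
        Rt=Ro.from_matrix(np.array([[-d,c,0],[c,d,0],[0,0,-1.]]))  # columns: x=(-d,c), y=(c,d), z=down
        t=R0.inv().apply(np.array([x,y,z])-s['ee_pos']);w=np.degrees((R0.inv()*Rt).as_rotvec())
        print('t',np.round(t,digits),'w',np.round(w,1))
def st():
    s=manip.state();R=Ro.from_rotvec(s['eef_rot']).as_matrix()
    print('t',round(s['time'],2),'p',np.round(s['ee_pos'],4),'yaw',round(np.degrees(np.arctan2(R[1,1],R[0,1])),1),'z',np.round(R[:,2],3),'F',np.round(s['ft_force'],1),'w',round(s['gripper_width'],4),'g',round(s['grip_force'],1),'q',np.round(s['q'],2))
E
python3 - <<'E'
from h import *
for z in (.035,.035): pass
s=manip.state();R=Ro.from_rotvec(s['eef_rot']).as_matrix();print(np.round(R,3))
st();rows([(.552,-.111,.2,-8.5)])
E
```

```text
[[-0.952  0.306 -0.   ]
 [ 0.306  0.952 -0.001]
 [-0.    -0.001 -1.   ]]
t 0.1 p [0.1528 0.4758 0.2449] yaw 72.2 z [-0.    -0.001 -1.   ] F [-0.2  0.3 -0.3] w 0.0853 g 0.0 q [ 1.26  0.21 -0.03  1.32 -0.    1.57]
t [-0.5595 -0.4366  0.0453] w [-0.   0.  80.7]
```

Call:
{"api": "send_rows", "payload": {"motion": [{"tx": -0.56,"ty": -0.437,"tz": 0.045,"wz": 80.7,"gripper": 0},{"tx": -0.56,"ty": -0.437,"tz": 0.045,"wz": 80.7},{"tx": -0.56,"ty": -0.437,"tz": 0.045,"wz": 80.7},{"tx": -0.56,"ty": -0.437,"tz": 0.045,"wz": 80.7},{"tx": -0.56,"ty": -0.437,"tz": 0.045,"wz": 80.7},{"tx": -0.56,"ty": -0.437,"tz": 0.045,"wz": 80.7},{"tx": -0.56,"ty": -0.437,"tz": 0.045,"wz": 80.7},{"tx": -0.56,"ty": -0.437,"tz": 0.045,"wz": 80.7}]}}

```text
invalid input at $.motion[0]: expected keys tx, ty, tz, wx, wy, wz, gripper
```

```bash
python3 - <<'E'
from h import *
st();rows([(.552,-.111,.2,-8.5)])
E
```

```text
t 0.1 p [0.1528 0.4758 0.2449] yaw 72.2 z [-0.    -0.001 -1.   ] F [-0.2  0.3 -0.3] w 0.0853 g 0.0 q [ 1.26  0.21 -0.03  1.32 -0.    1.57]
t [-0.5595 -0.4366  0.0453] w [-0.   0.  80.7]
```

All keys needed.

Call:
{"api": "send_rows", "payload": {"motion": [{"tx": -0.56,"ty": -0.437,"tz": 0.045,"wx": 0,"wy": 0,"wz": 80.7,"gripper": 0},{"tx": -0.56,"ty": -0.437,"tz": 0.045,"wx": 0,"wy": 0,"wz": 80.7,"gripper": 0},{"tx": -0.56,"ty": -0.437,"tz": 0.045,"wx": 0,"wy": 0,"wz": 80.7,"gripper": 0},{"tx": -0.56,"ty": -0.437,"tz": 0.045,"wx": 0,"wy": 0,"wz": 80.7,"gripper": 0},{"tx": -0.56,"ty": -0.437,"tz": 0.045,"wx": 0,"wy": 0,"wz": 80.7,"gripper": 0},{"tx": -0.56,"ty": -0.437,"tz": 0.045,"wx": 0,"wy": 0,"wz": 80.7,"gripper": 0},{"tx": -0.56,"ty": -0.437,"tz": 0.045,"wx": 0,"wy": 0,"wz": 80.7,"gripper": 0},{"tx": -0.56,"ty": -0.437,"tz": 0.045,"wx": 0,"wy": 0,"wz": 80.7,"gripper": 0}]}}

```text
time: 1.1
ee_pos: [0.4343, 0.0614, 0.2135]
eef_rot: [-2.385, -2.045, -0.0]
ft_force: [1.4, 1.2, -0.3]
gripper_width: 0.0855
grip_force: 0.0
```

```bash
python3 - <<'E'
from h import *
st();rows([(.552,-.111,.2,-8.5)])
E
```

```text
t 1.1 p [0.4343 0.0614 0.2135] yaw -8.8 z [ 0.  0. -1.] F [ 1.4  1.2 -0.3] w 0.0855 g 0.0 q [ 0.14  0.1  -0.25  1.22  0.    1.86]
t [-0.1524  0.1427  0.0135] w [ 0.  -0.  -0.3]
```

Call:
{"api": "send_rows", "payload": {"motion": [{"tx": -0.152,"ty": 0.143,"tz": 0.013,"wx": 0,"wy": 0,"wz": 0,"gripper": 0},{"tx": -0.152,"ty": 0.143,"tz": 0.013,"wx": 0,"wy": 0,"wz": 0,"gripper": 0},{"tx": -0.152,"ty": 0.143,"tz": 0.013,"wx": 0,"wy": 0,"wz": 0,"gripper": 0},{"tx": -0.152,"ty": 0.143,"tz": 0.013,"wx": 0,"wy": 0,"wz": 0,"gripper": 0},{"tx": -0.152,"ty": 0.143,"tz": 0.013,"wx": 0,"wy": 0,"wz": 0,"gripper": 0},{"tx": -0.152,"ty": 0.143,"tz": 0.013,"wx": 0,"wy": 0,"wz": 0,"gripper": 0}]}}

```text
time: 1.85
ee_pos: [0.552, -0.1074, 0.2005]
eef_rot: [-2.379, -2.05, 0.0]
ft_force: [-0.8, 0.5, -0.0]
gripper_width: 0.0855
grip_force: 0.0
```

```bash
python3 - <<'E'
from h import *
st();rows([(.552,-.111,.2,-8.5),(.552,-.111,.065,-8.5)])
f=grab('side',1);C=cv2.imwrite('pics/s1c.png',cv2.resize(f['img'][120:280,230:430,::-1],None,fx=3.5,fy=3.5,interpolation=2))
E
```

```text
t 1.85 p [ 0.552  -0.1074  0.2005] yaw -8.5 z [-0.001  0.    -1.   ] F [-0.8  0.5 -0. ] w 0.0855 g 0.0 q [-0.19  0.35  0.04  1.26  0.    1.53]
t [-0.0035  0.0005  0.0005] w [-0. -0.  0.]
t [-0.0036  0.0006  0.1355] w [-0. -0.  0.]
```

View pics/s1c.png

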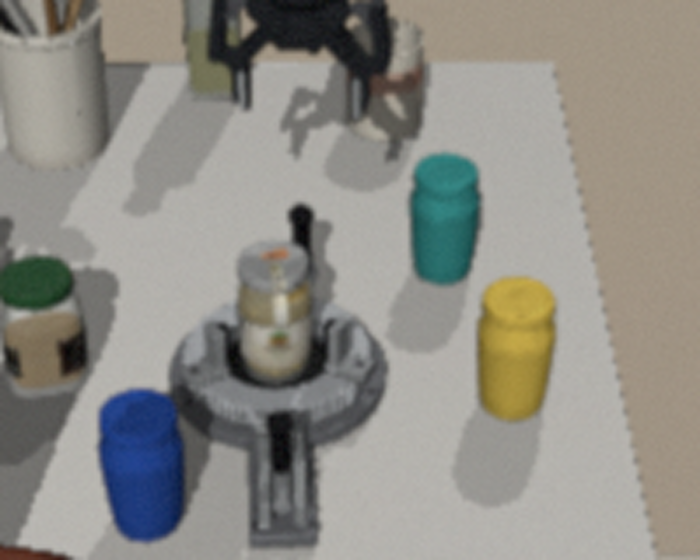

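The gripper sits above the handle head (crop 300,213) with a finger on each side, at about crop x 242 and 357. I'll go down and close gently.

Call:
{"api": "send_rows", "payload": {"motion": [{"tx": -0.002,"ty": 0,"tz": 0.045,"wx": 0,"wy": 0,"wz": 0,"gripper": 0},{"tx": -0.003,"ty": 0,"tz": 0.09,"wx": 0,"wy": 0,"wz": 0,"gripper": 0},{"tx": -0.003,"ty": 0,"tz": 0.12,"wx": 0,"wy": 0,"wz": 0,"gripper": 0},{"tx": -0.003,"ty": 0,"tz": 0.135,"wx": 0,"wy": 0,"wz": 0,"gripper": 0},{"tx": -0.003,"ty": 0,"tz": 0.135,"wx": 0,"wy": 0,"wz": 0,"gripper": 0.4},{"tx": -0.003,"ty": 0,"tz": 0.135,"wx": 0,"wy": 0,"wz": 0,"gripper": 0.6},{"tx": -0.003,"ty": 0,"tz": 0.135,"wx": 0,"wy": 0,"wz": 0,"gripper": 0.7},{"tx": -0.003,"ty": 0,"tz": 0.135,"wx": 0,"wy": 0,"wz": 0,"gripper": 0.75}], "squeeze": 20}}

```text
time: 2.9
ee_pos: [0.5528, -0.1112, 0.0666]
eef_rot: [2.379, 2.05, 0.002]
ft_force: [0.0, 0.9, 6.5]
gripper_width: 0.0217
grip_force: 10.3
```

```bash
python3 - <<'E'
from h import *
st()
f=grab('top',1);C=cv2.imwrite('pics/t1c.png',cv2.resize(f['img'][135:275,235:435,::-1],None,fx=3.5,fy=3.5,interpolation=2))
E
```

```text
t 2.9 p [ 0.5528 -0.1112  0.0666] yaw -8.5 z [ 0.002 -0.    -1.   ] F [0.  0.9 6.5] w 0.0217 g 10.3 q [-0.2   0.44 -0.19  0.94 -0.    1.52]
```

View pics/t1c.png

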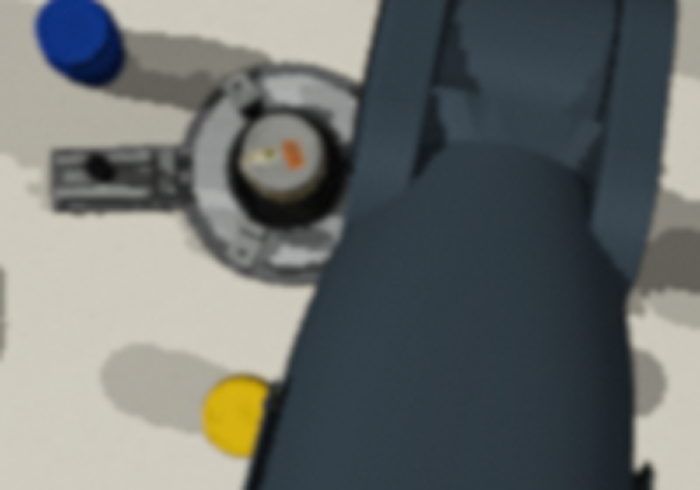

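The top view is mostly covered by the arm; clamp, jar (crop 285,155) and knob (crop 100,167) are unchanged. The post is between the pads, with an opening of about 22 mm. Next is the arc.

```bash
cat >> h.py <<'E'
CEN=np.array([.568,-.003])
def arc(angles,r=.110,z=.0665):
    rows([(CEN[0]+r*np.cos(np.radians(a)),CEN[1]+r*np.sin(np.radians(a)),z,a+90) for a in angles])
E
python3 - <<'E'
from h import *
st();arc(-98.5-np.arange(1,9)*5.5)
E
```

```text
t 2.95 p [ 0.5528 -0.1112  0.0666] yaw -8.5 z [ 0.002 -0.    -1.   ] F [ 0.7 -0.9  6.9] w 0.0213 g 10.3 q [-0.2   0.44 -0.19  0.94 -0.    1.52]
t [-0.0002 -0.0115  0.0001] w [0.1 0.  5.5]
t [ 0.0013 -0.0219  0.    ] w [ 0.1 -0.  11. ]
t [ 0.0038 -0.0322  0.    ] w [ 0.1 -0.  16.5]
t [ 0.0073 -0.0422  0.    ] w [ 0.1 -0.  22. ]
t [ 0.0117 -0.0517 -0.    ] w [ 0.1 -0.  27.5]
t [ 0.017  -0.0609 -0.    ] w [ 0.1 -0.  33. ]
t [ 0.0231 -0.0694 -0.    ] w [ 0.1 -0.  38.5]
t [ 0.0301 -0.0774 -0.0001] w [ 0.1 -0.  44. ]
```

Call:
{"api": "send_rows", "payload": {"motion": [{"tx": 0,"ty": -0.0115,"tz": 0,"wx": 0,"wy": 0,"wz": 5.5,"gripper": 0.75},{"tx": 0.001,"ty": -0.022,"tz": 0,"wx": 0,"wy": 0,"wz": 11,"gripper": 0.75},{"tx": 0.004,"ty": -0.032,"tz": 0,"wx": 0,"wy": 0,"wz": 16.5,"gripper": 0.75},{"tx": 0.007,"ty": -0.042,"tz": 0,"wx": 0,"wy": 0,"wz": 22,"gripper": 0.75},{"tx": 0.012,"ty": -0.0515,"tz": 0,"wx": 0,"wy": 0,"wz": 27.5,"gripper": 0.75},{"tx": 0.017,"ty": -0.061,"tz": 0,"wx": 0,"wy": 0,"wz": 33,"gripper": 0.75},{"tx": 0.023,"ty": -0.0695,"tz": 0,"wx": 0,"wy": 0,"wz": 38.5,"gripper": 0.75},{"tx": 0.023,"ty": -0.0695,"tz": 0,"wx": 0,"wy": 0,"wz": 38.5,"gripper": 0.75}]}}

```text
time: 3.95
ee_pos: [0.4883, -0.0767, 0.0667]
eef_rot: [-2.923, -1.15, -0.007]
ft_force: [7.7, 10.8, 2.0]
gripper_width: 0.0217
grip_force: 10.6
```

```bash
python3 - <<'E'
from h import *
st();arc(-98.5-38.5-np.arange(1,9)*2)
E
```

```text
t 3.95 p [ 0.4883 -0.0767  0.0667] yaw -47.0 z [ 0.004  0.002 -1.   ] F [ 7.7 10.8  2. ] w 0.0217 g 10.6 q [-0.16  0.31 -0.38  0.88  0.    2.23]
t [-0.0014 -0.0034  0.0002] w [ 0.1 -0.2  2. ]
t [-0.0012 -0.0072  0.0002] w [ 0.  -0.2  4. ]
t [-0.0009 -0.011   0.0002] w [ 0.  -0.2  6. ]
t [-0.0004 -0.0148  0.0002] w [ 0.  -0.3  8. ]
t [ 0.0002 -0.0186  0.0002] w [ 0.  -0.3 10. ]
t [ 0.0009 -0.0224  0.0002] w [ 0.  -0.3 12. ]
t [ 0.0018 -0.0261  0.0002] w [ 0.  -0.3 14. ]
t [ 0.0028 -0.0298  0.0002] w [ 0.  -0.3 16. ]
```

```bash
sed -i 's/^CEN=.*/CEN=np.array([.5705,-.0005])/' h.py; python3 - <<'E'
from h import *
st();arc(-98.5-38.5-np.arange(1,9)*2)
E
```

```text
t 3.95 p [ 0.4883 -0.0767  0.0667] yaw -47.0 z [ 0.004  0.002 -1.   ] F [ 7.7 10.8  2. ] w 0.0217 g 10.6 q [-0.16  0.31 -0.38  0.88  0.    2.23]
t [ 0.0021 -0.0035  0.0002] w [ 0.1 -0.2  2. ]
t [ 0.0023 -0.0073  0.0002] w [ 0.  -0.2  4. ]
t [ 0.0027 -0.0111  0.0002] w [ 0.  -0.2  6. ]
t [ 0.0031 -0.015   0.0002] w [ 0.  -0.3  8. ]
t [ 0.0037 -0.0187  0.0002] w [ 0.  -0.3 10. ]
t [ 0.0044 -0.0225  0.0002] w [ 0.  -0.3 12. ]
t [ 0.0053 -0.0263  0.0002] w [ 0.  -0.3 14. ]
t [ 0.0063 -0.03    0.0002] w [ 0.  -0.3 16. ]
```

Call:
{"api": "send_rows", "payload": {"motion": [{"tx": 0.002,"ty": -0.0035,"tz": 0,"wx": 0,"wy": 0,"wz": 2,"gripper": 0.75},{"tx": 0.0023,"ty": -0.0073,"tz": 0,"wx": 0,"wy": 0,"wz": 4,"gripper": 0.75},{"tx": 0.0027,"ty": -0.011,"tz": 0,"wx": 0,"wy": 0,"wz": 6,"gripper": 0.75},{"tx": 0.003,"ty": -0.015,"tz": 0,"wx": 0,"wy": 0,"wz": 8,"gripper": 0.75},{"tx": 0.0037,"ty": -0.0187,"tz": 0,"wx": 0,"wy": 0,"wz": 10,"gripper": 0.75},{"tx": 0.0044,"ty": -0.0225,"tz": 0,"wx": 0,"wy": 0,"wz": 12,"gripper": 0.75},{"tx": 0.0044,"ty": -0.0225,"tz": 0,"wx": 0,"wy": 0,"wz": 12,"gripper": 0.75}]}}

```text
time: 4.82
ee_pos: [0.4754, -0.0584, 0.0666]
eef_rot: [3.027, 0.839, 0.003]
ft_force: [1.5, 1.5, 7.0]
gripper_width: 0.0214
grip_force: 10.3
```

```bash
cat >> h.py <<'E'
def tang():
    s=manip.state();d=s['ee_pos'][:2]-CEN;a=np.arctan2(d[1],d[0]);F=s['ft_force']
    print('alpha',round(np.degrees(a),1),'r',round(np.hypot(*d),4),'Frad',round(F[:2]@[np.cos(a),np.sin(a)],1),'Fresist',round(F[:2]@[-np.sin(a),np.cos(a)],1))
E
python3 - <<'E'
from h import *
st();tang();arc(-98.5-50.5-np.arange(1,9)*1)
E
```

```text
t 4.83 p [ 0.4754 -0.0584  0.0666] yaw -59.0 z [ 0.002 -0.    -1.   ] F [1.5 1.5 7. ] w 0.0214 g 10.3 q [-0.12  0.28 -0.42  0.87  0.    2.48]
alpha -148.6 r 0.1113 Frad -2.0 Fresist -0.5
t [ 0.0013 -0.0026  0.0001] w [ 0.1 -0.1  1. ]
t [ 0.0014 -0.0045  0.0001] w [ 0.1 -0.1  2. ]
t [ 0.0015 -0.0065  0.    ] w [ 0.1 -0.1  3. ]
t [ 0.0016 -0.0084  0.    ] w [ 0.1 -0.1  4. ]
t [ 0.0017 -0.0103  0.    ] w [ 0.1 -0.1  5. ]
t [ 0.0019 -0.0122  0.    ] w [ 0.1 -0.1  6. ]
t [ 0.0021 -0.0141  0.    ] w [ 0.1 -0.1  7. ]
t [ 0.0024 -0.016   0.    ] w [ 0.1 -0.1  8. ]
```

Call:
{"api": "send_rows", "payload": {"motion": [{"tx": 0.0006,"ty": -0.0025,"tz": 0,"wx": 0,"wy": 0,"wz": 1,"gripper": 0.75},{"tx": 0.0008,"ty": -0.0045,"tz": 0,"wx": 0,"wy": 0,"wz": 2,"gripper": 0.75},{"tx": 0.001,"ty": -0.0065,"tz": 0,"wx": 0,"wy": 0,"wz": 3,"gripper": 0.75},{"tx": 0.0012,"ty": -0.0085,"tz": 0,"wx": 0,"wy": 0,"wz": 4,"gripper": 0.75},{"tx": 0.0014,"ty": -0.01,"tz": 0,"wx": 0,"wy": 0,"wz": 5,"gripper": 0.75},{"tx": 0.0014,"ty": -0.01,"tz": 0,"wx": 0,"wy": 0,"wz": 5,"gripper": 0.75}]}}

```text
time: 5.58
ee_pos: [0.4709, -0.0496, 0.0665]
eef_rot: [3.06, 0.705, 0.001]
ft_force: [-4.0, -3.0, 10.6]
gripper_width: 0.0216
grip_force: 10.2
```

```bash
python3 - <<'E'
from h import *
st();tang();arc(-98.5-55.5-np.arange(1,5)*1)
E
```

```text
t 5.58 p [ 0.4709 -0.0496  0.0665] yaw -64.0 z [ 0.001 -0.001 -1.   ] F [-4.  -3.  10.6] w 0.0216 g 10.2 q [-0.1   0.27 -0.43  0.87 -0.    2.58]
alpha -153.7 r 0.111 Frad 4.9 Fresist 0.9
t [ 0.0011 -0.0024 -0.    ] w [ 0.1 -0.   1. ]
t [ 0.0011 -0.0043 -0.    ] w [ 0.1 -0.   2. ]
t [ 0.0012 -0.0063 -0.    ] w [ 0.1 -0.   3. ]
t [ 0.0013 -0.0082 -0.    ] w [ 0.1 -0.   4. ]
```

Call:
{"api": "send_rows", "payload": {"motion": [{"tx": 0,"ty": -0.002,"tz": 0,"wx": 0,"wy": 0,"wz": 1,"gripper": 0.75},{"tx": 0,"ty": -0.004,"tz": 0,"wx": 0,"wy": 0,"wz": 2,"gripper": 0.75},{"tx": 0,"ty": -0.006,"tz": 0,"wx": 0,"wy": 0,"wz": 3,"gripper": 0.75},{"tx": 0,"ty": -0.006,"tz": 0,"wx": 0,"wy": 0,"wz": 3,"gripper": 0.75}]}}

```text
time: 6.08
ee_pos: [0.4685, -0.0442, 0.0665]
eef_rot: [3.078, 0.625, 0.002]
ft_force: [-1.8, -1.9, 9.5]
gripper_width: 0.0215
grip_force: 10.2
```

```bash
python3 - <<'E'
from h import *
st();tang()
E
```

```text
t 6.08 p [ 0.4685 -0.0442  0.0665] yaw -67.0 z [ 0.001 -0.001 -1.   ] F [-1.8 -1.9  9.5] w 0.0215 g 10.2 q [-0.09  0.27 -0.44  0.86 -0.    2.65]
alpha -156.8 r 0.111 Frad 2.4 Fresist 1.1
```

Call:
{"api": "send_rows", "payload": {"motion": [{"tx": 0,"ty": -0.002,"tz": 0,"wx": 0,"wy": 0,"wz": 1,"gripper": 0.75},{"tx": 0,"ty": -0.004,"tz": 0,"wx": 0,"wy": 0,"wz": 2,"gripper": 0.75},{"tx": 0,"ty": -0.004,"tz": 0,"wx": 0,"wy": 0,"wz": 2,"gripper": 0.75}]}}

```text
time: 6.45
ee_pos: [0.467, -0.0404, 0.0665]
eef_rot: [3.088, 0.571, 0.002]
ft_force: [-2.0, -3.1, 9.1]
gripper_width: 0.0212
grip_force: 10.2
```

```bash
python3 - <<'E'
from h import *
st();tang()
f=grab('side',2);cv2.imwrite('pics/s2c.png',cv2.resize(f['img'][140:290,240:420,::-1],None,fx=4,fy=4,interpolation=2))
E
```

```text
t 6.45 p [ 0.467  -0.0404  0.0665] yaw -69.0 z [ 0.001 -0.001 -1.   ] F [-2.  -3.1  9.1] w 0.0212 g 10.2 q [-0.09  0.26 -0.44  0.86 -0.    2.69]
alpha -158.9 r 0.1109 Frad 3.0 Fresist 2.2
```

View pics/s2c.png

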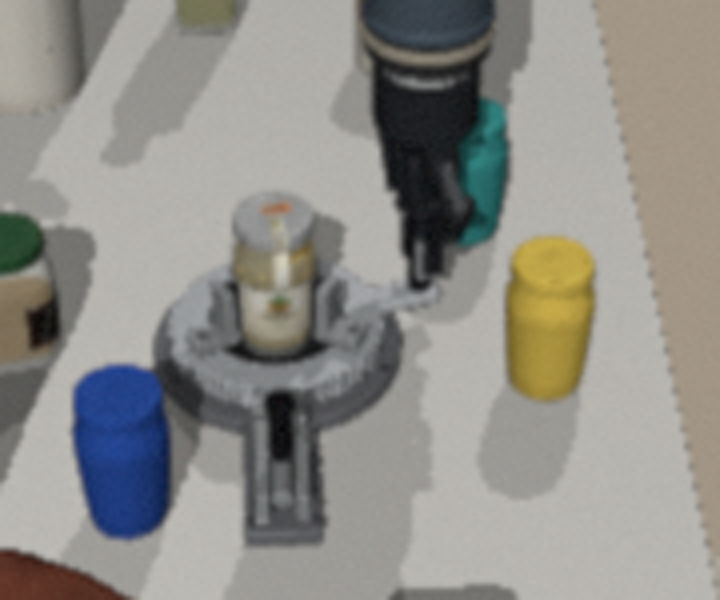

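The lever (crop 400,300) has turned with the gripper, the jaws are close to the jar (crop 275,300), and the bolt is still drawn. I'll carry on in small steps until resistance builds.

Call:
{"api": "send_rows", "payload": {"motion": [{"tx": 0,"ty": -0.002,"tz": 0,"wx": 0,"wy": 0,"wz": 1,"gripper": 0.75},{"tx": 0,"ty": -0.004,"tz": 0,"wx": 0,"wy": 0,"wz": 2,"gripper": 0.75},{"tx": 0,"ty": -0.004,"tz": 0,"wx": 0,"wy": 0,"wz": 2,"gripper": 0.75}]}}

```text
time: 6.88
ee_pos: [0.4657, -0.0367, 0.0665]
eef_rot: [3.098, 0.517, 0.002]
ft_force: [-0.9, -2.6, 7.9]
gripper_width: 0.0215
grip_force: 10.2
```

```bash
python3 - <<'E'
from h import *
st();tang()
E
```

```text
t 6.88 p [ 0.4657 -0.0367  0.0665] yaw -71.0 z [ 0.002 -0.001 -1.   ] F [-0.9 -2.6  7.9] w 0.0215 g 10.2 q [-0.08  0.26 -0.45  0.86 -0.    2.73]
alpha -160.9 r 0.1109 Frad 1.7 Fresist 2.2
```

Call:
{"api": "send_rows", "payload": {"motion": [{"tx": 0,"ty": -0.002,"tz": 0,"wx": 0,"wy": 0,"wz": 1,"gripper": 0.75},{"tx": 0,"ty": -0.004,"tz": 0,"wx": 0,"wy": 0,"wz": 2,"gripper": 0.75},{"tx": 0,"ty": -0.004,"tz": 0,"wx": 0,"wy": 0,"wz": 2,"gripper": 0.75}]}}

```text
time: 7.25
ee_pos: [0.4646, -0.0332, 0.0666]
eef_rot: [3.106, 0.463, 0.003]
ft_force: [0.4, -5.0, 6.9]
gripper_width: 0.0216
grip_force: 10.4
```

```bash
python3 - <<'E'
from h import *
st();tang()
E
```

```text
t 7.25 p [ 0.4646 -0.0332  0.0666] yaw -73.0 z [ 0.002 -0.001 -1.   ] F [ 0.4 -5.   6.9] w 0.0216 g 10.4 q [-0.07  0.26 -0.45  0.86 -0.    2.78]
alpha -162.8 r 0.1108 Frad 1.1 Fresist 4.9
```

Call:
{"api": "send_rows", "payload": {"motion": [{"tx": 0,"ty": -0.0015,"tz": 0,"wx": 0,"wy": 0,"wz": 0.7,"gripper": 0.75},{"tx": 0,"ty": -0.003,"tz": 0,"wx": 0,"wy": 0,"wz": 1.5,"gripper": 0.75},{"tx": 0,"ty": -0.003,"tz": 0,"wx": 0,"wy": 0,"wz": 1.5,"gripper": 0.75}]}}

```text
time: 7.62
ee_pos: [0.4638, -0.0307, 0.0666]
eef_rot: [3.111, 0.422, 0.003]
ft_force: [0.5, -8.0, 5.1]
gripper_width: 0.0216
grip_force: 10.8
```

```bash
python3 - <<'E'
from h import *
st();tang()
E
```

```text
t 7.62 p [ 0.4638 -0.0307  0.0666] yaw -74.6 z [ 0.002 -0.002 -1.   ] F [ 0.5 -8.   5.1] w 0.0216 g 10.8 q [-0.06  0.25 -0.46  0.86 -0.    2.81]
alpha -164.2 r 0.1109 Frad 1.7 Fresist 7.8
```

Call:
{"api": "send_rows", "payload": {"motion": [{"tx": 0,"ty": -0.0015,"tz": 0,"wx": 0,"wy": 0,"wz": 0.7,"gripper": 0.75},{"tx": 0,"ty": -0.003,"tz": 0,"wx": 0,"wy": 0,"wz": 1.5,"gripper": 0.75},{"tx": 0,"ty": -0.0045,"tz": 0,"wx": 0,"wy": 0,"wz": 2,"gripper": 0.75},{"tx": 0,"ty": -0.0045,"tz": 0,"wx": 0,"wy": 0,"wz": 2,"gripper": 0.75}]}}

```text
time: 8.12
ee_pos: [0.463, -0.0269, 0.0666]
eef_rot: [3.117, 0.367, 0.004]
ft_force: [3.7, -14.0, 4.9]
gripper_width: 0.0217
grip_force: 11.6
```

```bash
python3 - <<'E'
from h import *
st();tang()
E
```

```text
t 8.12 p [ 0.463  -0.0269  0.0666] yaw -76.6 z [ 0.003 -0.003 -1.   ] F [  3.7 -14.    4.9] w 0.0217 g 11.6 q [-0.06  0.25 -0.46  0.86 -0.    2.85]
alpha -166.2 r 0.1107 Frad -0.2 Fresist 14.4
```

Call:
{"api": "send_rows", "payload": {"motion": [{"tx": 0,"ty": 0,"tz": 0,"wx": 0,"wy": 0,"wz": 0,"gripper": 0.75},{"tx": 0,"ty": 0,"tz": 0,"wx": 0,"wy": 0,"wz": 0,"gripper": 0.65},{"tx": 0,"ty": 0,"tz": 0,"wx": 0,"wy": 0,"wz": 0,"gripper": 0.5},{"tx": 0,"ty": 0,"tz": 0,"wx": 0,"wy": 0,"wz": 0,"gripper": 0.4},{"tx": 0,"ty": 0,"tz": 0,"wx": 0,"wy": 0,"wz": 0,"gripper": 0.4},{"tx": 0,"ty": 0,"tz": -0.04,"wx": 0,"wy": 0,"wz": 0,"gripper": 0.4},{"tx": 0,"ty": 0,"tz": -0.1,"wx": 0,"wy": 0,"wz": 0,"gripper": 0.4},{"tx": 0,"ty": 0,"tz": -0.14,"wx": 0,"wy": 0,"wz": 0,"gripper": 0.4}]}}

```text
time: 9.12
ee_pos: [0.4619, -0.0254, 0.2082]
eef_rot: [3.12, 0.369, 0.003]
ft_force: [1.0, 0.4, -0.6]
gripper_width: 0.051
grip_force: 0.0
```

```bash
python3 - <<'E'
from h import *
st()
rows([(.565,.16,.205,-90),(.565,.205,.205,-90)])
E
```

```text
t 9.12 p [ 0.4619 -0.0254  0.2082] yaw -76.5 z [ 0.002 -0.    -1.   ] F [ 1.   0.4 -0.6] w 0.051 g 0.0 q [-0.05  0.15 -0.21  1.21  0.    2.85]
t [ 0.1435 -0.1562  0.0034] w [ 0.  -0.1 13.5]
t [ 0.154  -0.1999  0.0034] w [ 0.  -0.1 13.5]
```

```bash
python3 - <<'E'
from h import *
rows([(.5645,.143,.205,0)])
for n in('top','side'):
    f=grab(n,3);C=cloud(f);dark=f['img'].max(2)<60
    m=dark&(C[...,2]>.07)&(C[...,2]<.095)&(abs(C[...,1]-.14)<.04)&(abs(C[...,0]-.565)<.06)
    print(n,'knob',m.sum(),C[m].mean(0) if m.any() else '')
    m=(C[...,2]>.118)&(C[...,2]<.135)&(np.hypot(C[...,0]-.57,C[...,1])<.05);print('jar top',m.sum(),(C[m].min(0)+C[m].max(0))/2 if m.any() else '')
E
```

```text
t [ 0.1391 -0.1398  0.0034] w [  0.1  -0.1 -76.5]
top knob 44 [0.56475163 0.1420125  0.08456916]
jar top 0 
side knob 50 [0.56491695 0.14822206 0.08232331]
jar top 243 [0.57234047 0.00127933 0.12475302]
```

Call:
{"api": "send_rows", "payload": {"motion": [{"tx": 0.139,"ty": -0.14,"tz": 0,"wx": 0,"wy": 0,"wz": -76.5,"gripper": 0.4},{"tx": 0.139,"ty": -0.14,"tz": 0,"wx": 0,"wy": 0,"wz": -76.5,"gripper": 0.4},{"tx": 0.139,"ty": -0.14,"tz": 0,"wx": 0,"wy": 0,"wz": -76.5,"gripper": 0.4},{"tx": 0.139,"ty": -0.14,"tz": 0,"wx": 0,"wy": 0,"wz": -76.5,"gripper": 0.4},{"tx": 0.139,"ty": -0.14,"tz": 0,"wx": 0,"wy": 0,"wz": -76.5,"gripper": 0.4},{"tx": 0.139,"ty": -0.14,"tz": 0,"wx": 0,"wy": 0,"wz": -76.5,"gripper": 0.4},{"tx": 0.139,"ty": -0.14,"tz": 0,"wx": 0,"wy": 0,"wz": -76.5,"gripper": 0.4},{"tx": 0.139,"ty": -0.14,"tz": 0,"wx": 0,"wy": 0,"wz": -76.5,"gripper": 0.4}]}}

```text
time: 10.22
ee_pos: [0.5639, 0.1432, 0.2051]
eef_rot: [-2.221, -2.221, 0.001]
ft_force: [0.3, -0.7, -0.7]
gripper_width: 0.0512
grip_force: 0.0
```

Call:
{"api": "send_rows", "payload": {"motion": [{"tx": 0,"ty": 0,"tz": 0,"wx": 0,"wy": 0,"wz": 0,"gripper": 0.4}]}}

```text
time: 10.35
ee_pos: [0.564, 0.1431, 0.2053]
eef_rot: [-2.225, -2.217, 0.001]
ft_force: [0.5, -0.6, 0.5]
gripper_width: 0.0516
grip_force: 0.0
```

```bash
python3 - <<'E'
from h import *
st();rows([(.5645,.144,.205,0),(.5645,.144,.065,0)])
f=grab('side',4);cv2.imwrite('pics/s4c.png',cv2.resize(f['img'][140:290,240:420,::-1],None,fx=4,fy=4,interpolation=2))
E
```

```text
t 10.35 p [0.564  0.1431 0.2053] yaw -0.2 z [-0.001 -0.    -1.   ] F [ 0.5 -0.6  0.5] w 0.0516 g 0.0 q [0.25 0.39 0.11 1.29 0.   1.82]
t [0.0009 0.0005 0.0003] w [-0.   0.  -0.2]
t [0.0009 0.0006 0.1403] w [-0.   0.  -0.2]
```

View pics/s4c.png

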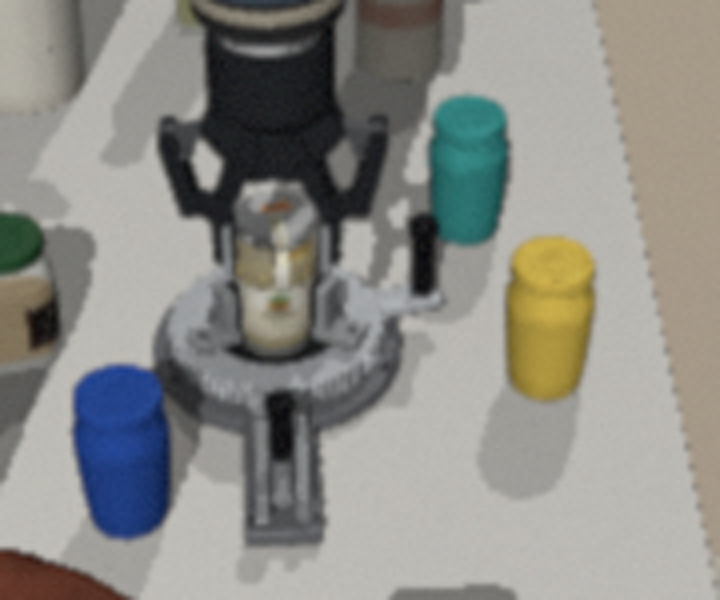

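The open gripper is above the knob, with the jar showing between the fingers. The knob is at crop (280,420) and the freed handle at crop (425,255). I'll check that the handle stayed where I left it.

```bash
python3 - <<'E'
from h import *
for n,t in(('side',3),('side',4),('side',0)):
    f=load(n,t);C=cloud(f);dark=f['img'].max(2)<60
    m=dark&(C[...,2]>.06)&(C[...,2]<.103)&(np.hypot(C[...,0]-CEN[0],C[...,1]-CEN[1])<.14)&((C[...,1]<-.085)|(C[...,0]<.49))
    P=C[m];P=P[P[:,2]>.085] if len(P) else P
    d=P.mean(0)[:2]-CEN;print(n,t,m.sum(),P.mean(0),np.ptp(P,0),np.degrees(np.arctan2(d[1],d[0])),np.hypot(*d))
E
```

```text
side 3 76 [ 0.46463391 -0.02647659  0.09517514] [0.01785894 0.01931645 0.01587792] -166.21358414247555 0.1090064838938231
side 4 79 [ 0.46540392 -0.02682357  0.09426135] [0.01774205 0.01453275 0.01703126] -165.93833594162808 0.10834259099497459
side 0 57 [ 0.55358485 -0.10431256  0.09493662] [0.01503548 0.01732189 0.01372086] -99.25440905707897 0.10518160153397194
```

```bash
python3 - <<'E'
from h import *
f=grab('top',4);C=cloud(f);dark=f['img'].max(2)<60
m=dark&(C[...,2]>.085)&(C[...,2]<.106)&(np.hypot(C[...,0]-.464,C[...,1]+.03)<.03)
print(m.sum(),C[m].mean(0),C[m].min(0),C[m].max(0)) if m.any() else print('hidden')
C=cloud(load('top',0));dark=load('top',0)['img'].max(2)<60
m=dark&(C[...,2]>.085)&(C[...,2]<.106)&(np.hypot(C[...,0]-.552,C[...,1]+.11)<.03)
print(m.sum(),C[m].mean(0),C[m].min(0),C[m].max(0))
E
```

```text
36 [ 0.46541091 -0.03511409  0.09838224] [ 0.45923076 -0.04425989  0.09382613] [ 0.47243079 -0.02600343  0.10296599]
48 [ 0.5520824  -0.11089507  0.09724325] [ 0.54249968 -0.11911425  0.09121766] [ 0.56081078 -0.10288304  0.10097844]
```

The top view puts the handle at (0.465,-0.035), which means it sprang back a few mm after I let go. I'll grip it again and check or reinforce the preload before moving the bolt.

```bash
python3 - <<'E'
from h import *
rows([(.465,-.034,.205,-73),(.465,-.034,.065,-73)])
E
```

```text
t [-0.1774 -0.0986  0.0006] w [-0.   0.  72.8]
t [-0.1774 -0.0985  0.1406] w [-0.   0.  72.8]
```

Call:
{"api": "send_rows", "payload": {"motion": [{"tx": -0.177,"ty": -0.0985,"tz": 0,"wx": 0,"wy": 0,"wz": 72.8,"gripper": 0.4},{"tx": -0.177,"ty": -0.0985,"tz": 0,"wx": 0,"wy": 0,"wz": 72.8,"gripper": 0.4},{"tx": -0.177,"ty": -0.0985,"tz": 0,"wx": 0,"wy": 0,"wz": 72.8,"gripper": 0.4},{"tx": -0.177,"ty": -0.0985,"tz": 0,"wx": 0,"wy": 0,"wz": 72.8,"gripper": 0.4},{"tx": -0.177,"ty": -0.0985,"tz": 0,"wx": 0,"wy": 0,"wz": 72.8,"gripper": 0.4},{"tx": -0.177,"ty": -0.0985,"tz": 0,"wx": 0,"wy": 0,"wz": 72.8,"gripper": 0.4},{"tx": -0.177,"ty": -0.0985,"tz": 0,"wx": 0,"wy": 0,"wz": 72.8,"gripper": 0.4},{"tx": -0.177,"ty": -0.0985,"tz": 0,"wx": 0,"wy": 0,"wz": 72.8,"gripper": 0.4}]}}

```text
time: 11.45
ee_pos: [0.4656, -0.0339, 0.2057]
eef_rot: [3.106, 0.468, 0.0]
ft_force: [-0.0, -0.1, -0.1]
gripper_width: 0.0511
grip_force: 0.0
```

Call:
{"api": "send_rows", "payload": {"motion": [{"tx": 0,"ty": 0,"tz": 0.04,"wx": 0,"wy": 0,"wz": 0,"gripper": 0.4},{"tx": 0,"ty": 0,"tz": 0.09,"wx": 0,"wy": 0,"wz": 0,"gripper": 0.4},{"tx": 0,"ty": 0,"tz": 0.125,"wx": 0,"wy": 0,"wz": 0,"gripper": 0.4},{"tx": 0,"ty": 0,"tz": 0.139,"wx": 0,"wy": 0,"wz": 0,"gripper": 0.4},{"tx": 0,"ty": 0,"tz": 0.139,"wx": 0,"wy": 0,"wz": 0,"gripper": 0.6},{"tx": 0,"ty": 0,"tz": 0.139,"wx": 0,"wy": 0,"wz": 0,"gripper": 0.7},{"tx": 0,"ty": 0,"tz": 0.139,"wx": 0,"wy": 0,"wz": 0,"gripper": 0.76},{"tx": 0,"ty": 0,"tz": 0.139,"wx": 0,"wy": 0,"wz": 0,"gripper": 0.76}]}}

```text
time: 12.45
ee_pos: [0.4666, -0.0339, 0.0679]
eef_rot: [3.106, 0.47, 0.003]
ft_force: [-1.5, 0.1, 7.9]
gripper_width: 0.0215
grip_force: 19.2
```

```bash
python3 - <<'E'
from h import *
st();tang()
E
```

```text
t 12.45 p [ 0.4666 -0.0339  0.0679] yaw -72.8 z [ 0.002 -0.    -1.   ] F [-1.5  0.1  7.9] w 0.0215 g 19.2 q [-0.07  0.26 -0.45  0.86 -0.    2.77]
alpha -162.2 r 0.1091 Frad 1.4 Fresist -0.5
```

Call:
{"api": "send_rows", "payload": {"motion": [{"tx": 0,"ty": -0.0015,"tz": 0,"wx": 0,"wy": 0,"wz": 0.7,"gripper": 0.76},{"tx": 0,"ty": -0.003,"tz": 0,"wx": 0,"wy": 0,"wz": 1.5,"gripper": 0.76},{"tx": 0,"ty": -0.003,"tz": 0,"wx": 0,"wy": 0,"wz": 1.5,"gripper": 0.76}], "squeeze": 40}}

```text
time: 12.82
ee_pos: [0.466, -0.0317, 0.0681]
eef_rot: [3.11, 0.428, 0.004]
ft_force: [1.2, -5.7, 5.0]
gripper_width: 0.0209
grip_force: 25.6
```

```bash
python3 - <<'E'
from h import *
st();tang()
E
```

```text
t 12.82 p [ 0.466  -0.0317  0.0681] yaw -74.3 z [ 0.003 -0.002 -1.   ] F [ 1.2 -5.7  5. ] w 0.0209 g 25.6 q [-0.07  0.26 -0.45  0.86 -0.    2.8 ]
alpha -163.4 r 0.1091 Frad 0.5 Fresist 5.8
```

Call:
{"api": "send_rows", "payload": {"motion": [{"tx": 0,"ty": -0.002,"tz": 0,"wx": 0,"wy": 0,"wz": 1,"gripper": 0.76},{"tx": 0,"ty": -0.004,"tz": 0,"wx": 0,"wy": 0,"wz": 2,"gripper": 0.76},{"tx": 0,"ty": -0.006,"tz": 0,"wx": 0,"wy": 0,"wz": 3,"gripper": 0.76},{"tx": 0,"ty": -0.006,"tz": 0,"wx": 0,"wy": 0,"wz": 3,"gripper": 0.76}]}}

```text
time: 13.32
ee_pos: [0.4646, -0.0265, 0.0681]
eef_rot: [3.119, 0.346, 0.005]
ft_force: [2.3, -12.7, 4.6]
gripper_width: 0.021
grip_force: 26.0
```

```bash
python3 - <<'E'
from h import *
st();tang()
E
```

```text
t 13.32 p [ 0.4646 -0.0265  0.0681] yaw -77.4 z [ 0.003 -0.003 -1.   ] F [  2.3 -12.7   4.6] w 0.021 g 26.0 q [-0.06  0.25 -0.45  0.86 -0.    2.87]
alpha -166.2 r 0.109 Frad 0.8 Fresist 12.9
```

Call:
{"api": "send_rows", "payload": {"motion": [{"tx": 0,"ty": -0.002,"tz": 0,"wx": 0,"wy": 0,"wz": 1,"gripper": 0.76},{"tx": 0,"ty": -0.0035,"tz": 0,"wx": 0,"wy": 0,"wz": 1.7,"gripper": 0.76},{"tx": 0,"ty": -0.0035,"tz": 0,"wx": 0,"wy": 0,"wz": 1.7,"gripper": 0.76}]}}

```text
time: 13.7
ee_pos: [0.464, -0.0236, 0.0681]
eef_rot: [3.123, 0.299, 0.005]
ft_force: [2.8, -16.7, 4.1]
gripper_width: 0.0208
grip_force: 26.3
```

```bash
python3 - <<'E'
from h import *
st();tang()
E
```

```text
t 13.7 p [ 0.464  -0.0236  0.0681] yaw -79.1 z [ 0.004 -0.004 -1.   ] F [  2.8 -16.7   4.1] w 0.0208 g 26.3 q [-0.05  0.25 -0.46  0.86 -0.    2.9 ]
alpha -167.8 r 0.109 Frad 0.8 Fresist 16.9
```

Call:
{"api": "send_rows", "payload": {"motion": [{"tx": 0,"ty": 0.001,"tz": 0,"wx": 0,"wy": 0,"wz": -0.5,"gripper": 0.76},{"tx": 0,"ty": 0.002,"tz": 0,"wx": 0,"wy": 0,"wz": -1,"gripper": 0.76},{"tx": 0,"ty": 0.002,"tz": 0,"wx": 0,"wy": 0,"wz": -1,"gripper": 0.76}]}}

```text
time: 14.08
ee_pos: [0.4643, -0.0251, 0.0681]
eef_rot: [3.121, 0.327, 0.005]
ft_force: [2.7, -12.9, 3.3]
gripper_width: 0.0211
grip_force: 26.0
```

```bash
python3 - <<'E'
from h import *
st();tang()
E
```

```text
t 14.07 p [ 0.4643 -0.0251  0.0681] yaw -78.0 z [ 0.003 -0.003 -1.   ] F [  2.7 -12.9   3.3] w 0.0211 g 26.0 q [-0.05  0.25 -0.45  0.86 -0.    2.88]
alpha -166.9 r 0.109 Frad 0.3 Fresist 13.2
```

Call:
{"api": "send_rows", "payload": {"motion": [{"tx": 0,"ty": 0.001,"tz": 0,"wx": 0,"wy": 0,"wz": -0.5,"gripper": 0.76},{"tx": 0,"ty": 0.002,"tz": 0,"wx": 0,"wy": 0,"wz": -1,"gripper": 0.76},{"tx": 0,"ty": 0.003,"tz": 0,"wx": 0,"wy": 0,"wz": -1.5,"gripper": 0.76},{"tx": 0,"ty": 0.003,"tz": 0,"wx": 0,"wy": 0,"wz": -1.5,"gripper": 0.76}]}}

```text
time: 14.58
ee_pos: [0.4649, -0.0277, 0.0681]
eef_rot: [3.117, 0.368, 0.005]
ft_force: [3.0, -8.3, 4.2]
gripper_width: 0.0209
grip_force: 25.9
```

```bash
python3 - <<'E'
from h import *
st();tang()
E
```

```text
t 14.57 p [ 0.4649 -0.0277  0.0681] yaw -76.5 z [ 0.003 -0.002 -1.   ] F [ 3.  -8.3  4.2] w 0.0209 g 25.9 q [-0.06  0.25 -0.45  0.86 -0.    2.85]
alpha -165.5 r 0.109 Frad -0.8 Fresist 8.8
```

Call:
{"api": "send_rows", "payload": {"motion": [{"tx": 0,"ty": 0.002,"tz": 0,"wx": 0,"wy": 0,"wz": 0,"gripper": 0.76},{"tx": 0,"ty": 0.004,"tz": 0,"wx": 0,"wy": 0,"wz": 0,"gripper": 0.76},{"tx": 0,"ty": 0.004,"tz": 0,"wx": 0,"wy": 0,"wz": 0,"gripper": 0.76}]}}

```text
time: 14.95
ee_pos: [0.4658, -0.031, 0.068]
eef_rot: [3.119, 0.369, 0.005]
ft_force: [1.9, -2.0, 6.9]
gripper_width: 0.0206
grip_force: 25.8
```

```bash
python3 - <<'E'
from h import *
st();tang()
E
```

```text
t 14.95 p [ 0.4658 -0.031   0.068 ] yaw -76.5 z [ 0.003 -0.001 -1.   ] F [ 1.9 -2.   6.9] w 0.0206 g 25.8 q [-0.07  0.26 -0.45  0.86 -0.    2.84]
alpha -163.8 r 0.1091 Frad -1.3 Fresist 2.5
```

Call:
{"api": "send_rows", "payload": {"motion": [{"tx": 0,"ty": 0,"tz": 0,"wx": 0,"wy": 0,"wz": 0,"gripper": 0.65},{"tx": 0,"ty": 0,"tz": 0,"wx": 0,"wy": 0,"wz": 0,"gripper": 0.5},{"tx": 0,"ty": 0,"tz": 0,"wx": 0,"wy": 0,"wz": 0,"gripper": 0.4},{"tx": 0,"ty": 0,"tz": 0,"wx": 0,"wy": 0,"wz": 0,"gripper": 0.4},{"tx": 0,"ty": 0,"tz": -0.04,"wx": 0,"wy": 0,"wz": 0,"gripper": 0.4},{"tx": 0,"ty": 0,"tz": -0.1,"wx": 0,"wy": 0,"wz": 0,"gripper": 0.4},{"tx": 0,"ty": 0,"tz": -0.138,"wx": 0,"wy": 0,"wz": 0,"gripper": 0.4},{"tx": 0,"ty": 0,"tz": -0.138,"wx": 0,"wy": 0,"wz": 0,"gripper": 0.4}]}}

```text
time: 15.95
ee_pos: [0.4658, -0.0307, 0.2073]
eef_rot: [3.119, 0.369, 0.007]
ft_force: [0.0, 1.0, -1.0]
gripper_width: 0.0512
grip_force: 0.0
```

```bash
python3 - <<'E'
from h import *
st();rows([(.5645,.144,.206,0)])
f=grab('side',5);C=cloud(f);dark=f['img'].max(2)<60
m=dark&(C[...,2]>.085)&(C[...,2]<.103)&(np.hypot(C[...,0]-CEN[0],C[...,1]-CEN[1])<.14)&(C[...,0]<.49)
print(m.sum(),C[m].mean(0))
E
```

```text
t 15.95 p [ 0.4658 -0.0307  0.2073] yaw -76.5 z [ 0.005 -0.    -1.   ] F [ 0.  1. -1.] w 0.0512 g 0.0 q [-0.07  0.15 -0.21  1.21  0.    2.84]
t [ 0.1368 -0.1468  0.0017] w [  0.2  -0.2 -76.5]
39 [ 0.46469743 -0.02658401  0.09472434]
```

Call:
{"api": "send_rows", "payload": {"motion": [{"tx": 0.137,"ty": -0.147,"tz": 0,"wx": 0.2,"wy": -0.2,"wz": -76.5,"gripper": 0.4},{"tx": 0.137,"ty": -0.147,"tz": 0,"wx": 0.2,"wy": -0.2,"wz": -76.5,"gripper": 0.4},{"tx": 0.137,"ty": -0.147,"tz": 0,"wx": 0.2,"wy": -0.2,"wz": -76.5,"gripper": 0.4},{"tx": 0.137,"ty": -0.147,"tz": 0,"wx": 0.2,"wy": -0.2,"wz": -76.5,"gripper": 0.4},{"tx": 0.137,"ty": -0.147,"tz": 0,"wx": 0.2,"wy": -0.2,"wz": -76.5,"gripper": 0.4},{"tx": 0.137,"ty": -0.147,"tz": 0,"wx": 0.2,"wy": -0.2,"wz": -76.5,"gripper": 0.4},{"tx": 0.137,"ty": -0.147,"tz": 0,"wx": 0.2,"wy": -0.2,"wz": -76.5,"gripper": 0.4},{"tx": 0.137,"ty": -0.147,"tz": 0,"wx": 0.2,"wy": -0.2,"wz": -76.5,"gripper": 0.4}]}}

```text
time: 17.0
ee_pos: [0.5627, 0.1442, 0.2033]
eef_rot: [-2.219, -2.219, 0.009]
ft_force: [-0.4, -0.3, 0.0]
gripper_width: 0.0512
grip_force: 0.0
```

Call:
{"api": "send_rows", "payload": {"motion": [{"tx": 0,"ty": 0,"tz": 0.04,"wx": 0,"wy": 0,"wz": 0,"gripper": 0.4},{"tx": 0,"ty": 0,"tz": 0.09,"wx": 0,"wy": 0,"wz": 0,"gripper": 0.4},{"tx": 0,"ty": 0,"tz": 0.125,"wx": 0,"wy": 0,"wz": 0,"gripper": 0.4},{"tx": 0,"ty": 0,"tz": 0.14,"wx": 0,"wy": 0,"wz": 0,"gripper": 0.4},{"tx": 0,"ty": 0,"tz": 0.14,"wx": 0,"wy": 0,"wz": 0,"gripper": 0.65},{"tx": 0,"ty": 0,"tz": 0.14,"wx": 0,"wy": 0,"wz": 0,"gripper": 0.75},{"tx": 0,"ty": 0,"tz": 0.14,"wx": 0,"wy": 0,"wz": 0,"gripper": 0.82},{"tx": 0,"ty": 0,"tz": 0.14,"wx": 0,"wy": 0,"wz": 0,"gripper": 0.82}], "squeeze": 25}}

```text
time: 18.0
ee_pos: [0.5654, 0.1445, 0.0665]
eef_rot: [2.222, 2.219, 0.001]
ft_force: [14.0, -0.6, -11.5]
gripper_width: 0.0195
grip_force: 25.0
```

```bash
python3 - <<'E'
from h import *
st()
E
```

```text
t 18.0 p [0.5654 0.1445 0.0665] yaw -0.1 z [ 0.001 -0.    -1.   ] F [ 14.   -0.6 -11.5] w 0.0195 g 25.0 q [ 0.25  0.47 -0.13  0.97 -0.    1.82]
```

Call:
{"api": "send_rows", "payload": {"motion": [{"tx": 0,"ty": 0.002,"tz": 0,"wx": 0,"wy": 0,"wz": 0,"gripper": 0.82},{"tx": -0.006,"ty": 0.002,"tz": 0,"wx": 0,"wy": 0,"wz": 0,"gripper": 0.82},{"tx": -0.012,"ty": 0.002,"tz": 0,"wx": 0,"wy": 0,"wz": 0,"gripper": 0.82},{"tx": -0.018,"ty": 0.002,"tz": 0,"wx": 0,"wy": 0,"wz": 0,"gripper": 0.82},{"tx": -0.024,"ty": 0.002,"tz": 0,"wx": 0,"wy": 0,"wz": 0,"gripper": 0.82},{"tx": -0.028,"ty": 0.002,"tz": 0,"wx": 0,"wy": 0,"wz": 0,"gripper": 0.82},{"tx": -0.028,"ty": 0.002,"tz": 0,"wx": 0,"wy": 0,"wz": 0,"gripper": 0.82}]}}

```text
time: 18.88
ee_pos: [0.567, 0.1159, 0.0664]
eef_rot: [2.222, 2.22, 0.001]
ft_force: [11.9, -0.8, -0.1]
gripper_width: 0.0196
grip_force: 25.6
```

```bash
python3 - <<'E'
from h import *
st()
E
```

```text
t 18.88 p [0.567  0.1159 0.0664] yaw -0.1 z [ 0.001 -0.    -1.   ] F [11.9 -0.8 -0.1] w 0.0196 g 25.6 q [ 0.2   0.47 -0.14  0.96 -0.    1.77]
```

Call:
{"api": "send_rows", "payload": {"motion": [{"tx": -0.002,"ty": 0.001,"tz": 0,"wx": 0,"wy": 0,"wz": 0,"gripper": 0.82},{"tx": -0.004,"ty": 0.002,"tz": 0,"wx": 0,"wy": 0,"wz": 0,"gripper": 0.82},{"tx": -0.006,"ty": 0.002,"tz": 0,"wx": 0,"wy": 0,"wz": 0,"gripper": 0.82},{"tx": -0.006,"ty": 0.002,"tz": 0,"wx": 0,"wy": 0,"wz": 0,"gripper": 0.82}]}}

```text
time: 19.38
ee_pos: [0.5675, 0.1136, 0.0663]
eef_rot: [-2.215, -2.219, -0.005]
ft_force: [0.3, 29.2, 2.6]
gripper_width: 0.0194
grip_force: 25.4
```

```bash
python3 - <<'E'
from h import *
st()
E
```

```text
t 19.38 p [0.5675 0.1136 0.0663] yaw 0.1 z [-0.002  0.007 -1.   ] F [ 0.3 29.2  2.6] w 0.0194 g 25.4 q [ 0.19  0.47 -0.14  0.96  0.01  1.76]
```

Call:
{"api": "send_rows", "payload": {"motion": [{"tx": 0.003,"ty": 0,"tz": 0,"wx": 0,"wy": 0,"wz": 0,"gripper": 0.7},{"tx": 0.003,"ty": 0,"tz": 0,"wx": 0,"wy": 0,"wz": 0,"gripper": 0.5},{"tx": 0.003,"ty": 0,"tz": 0,"wx": 0,"wy": 0,"wz": 0,"gripper": 0.4},{"tx": 0.003,"ty": 0,"tz": 0,"wx": 0,"wy": 0,"wz": 0,"gripper": 0.4},{"tx": 0.003,"ty": 0,"tz": -0.04,"wx": 0,"wy": 0,"wz": 0,"gripper": 0.4},{"tx": 0.003,"ty": 0,"tz": -0.1,"wx": 0,"wy": 0,"wz": 0,"gripper": 0.4},{"tx": 0.003,"ty": 0,"tz": -0.16,"wx": 0,"wy": 0,"wz": 0,"gripper": 0.4},{"tx": 0.003,"ty": 0,"tz": -0.2,"wx": 0,"wy": 0,"wz": 0,"gripper": 0.4}]}}

```text
time: 20.38
ee_pos: [0.5678, 0.1132, 0.2677]
eef_rot: [-2.221, -2.22, 0.002]
ft_force: [1.3, 0.3, -0.6]
gripper_width: 0.0514
grip_force: 0.0
```

```bash
python3 - <<'E'
from h import *
st();rows([(.40,.3,.27,30)])
for n in('side','top'):
    f=grab(n,6);C=cloud(f);dark=f['img'].max(2)<60
    m=dark&(C[...,2]>.07)&(C[...,2]<.095)&(abs(C[...,1]-.12)<.05)&(abs(C[...,0]-.565)<.04);print(n,'knob',m.sum(),C[m].mean(0) if m.any() else '')
    m=(C[...,2]>.118)&(C[...,2]<.135)&(np.hypot(C[...,0]-.57,C[...,1])<.05);print('jar top',m.sum(),(C[m].min(0)+C[m].max(0))/2 if m.any() else '')
    m=dark&(C[...,2]>.085)&(C[...,2]<.103)&(np.hypot(C[...,0]-.464,C[...,1]+.03)<.03);print('handle',m.sum(),C[m].mean(0) if m.any() else '')
f=load('side',6);cv2.imwrite('pics/s6c.png',cv2.resize(f['img'][140:290,240:420,::-1],None,fx=4,fy=4,interpolation=2))
E
```

```text
t 20.38 p [0.5678 0.1132 0.2677] yaw -0.0 z [-0.002 -0.    -1.   ] F [ 1.3  0.3 -0.6] w 0.0514 g 0.0 q [0.2  0.38 0.25 1.44 0.   1.77]
t [ 0.1867 -0.1678 -0.002 ] w [ -0.1  -0.  -30. ]
side knob 49 [0.56695697 0.11949403 0.082745  ]
jar top 243 [ 5.72466556e-01 -4.04883204e-04  1.24701548e-01]
handle 40 [ 0.46475808 -0.02710885  0.09494769]
top knob 22 [0.56487464 0.1085974  0.08436166]
jar top 401 [ 0.57199751 -0.00341967  0.12517021]
handle 34 [ 0.46562847 -0.03503693  0.09798419]
```

View pics/s6c.png

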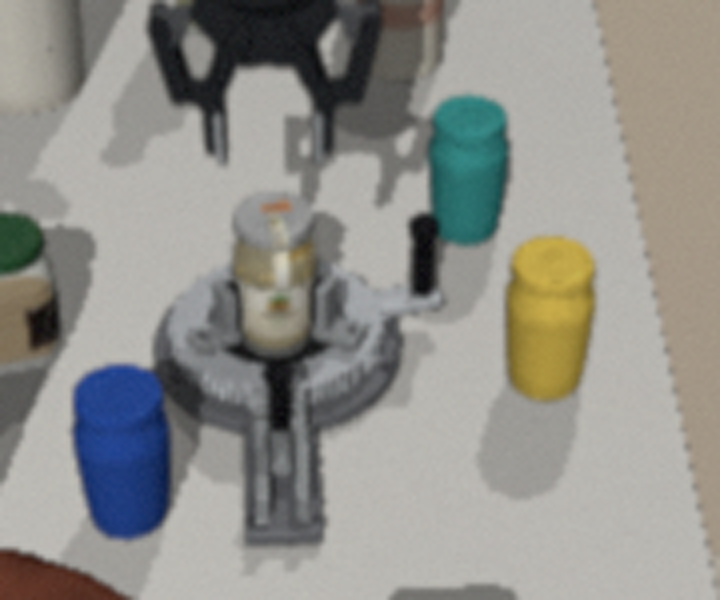

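The knob (crop 278,395) is up against the keeper, the jar is upright and the handle is unmoved. Camera travel reads 29–33 mm, so I'll push once more from behind with shut fingers to be sure it is home.

Call:
{"api": "send_rows", "payload": {"motion": [{"tx": 0.044,"ty": -0.001,"tz": 0,"wx": 0,"wy": 0,"wz": 0,"gripper": 0.8},{"tx": 0.044,"ty": -0.001,"tz": 0.05,"wx": 0,"wy": 0,"wz": 0,"gripper": 1},{"tx": 0.044,"ty": -0.001,"tz": 0.1,"wx": 0,"wy": 0,"wz": 0,"gripper": 1},{"tx": 0.044,"ty": -0.001,"tz": 0.15,"wx": 0,"wy": 0,"wz": 0,"gripper": 1},{"tx": 0.044,"ty": -0.001,"tz": 0.185,"wx": 0,"wy": 0,"wz": 0,"gripper": 1},{"tx": 0.044,"ty": -0.001,"tz": 0.2,"wx": 0,"wy": 0,"wz": 0,"gripper": 1},{"tx": 0.044,"ty": -0.001,"tz": 0.2,"wx": 0,"wy": 0,"wz": 0,"gripper": 1},{"tx": 0.036,"ty": -0.001,"tz": 0.2,"wx": 0,"wy": 0,"wz": 0,"gripper": 1}]}}

```text
time: 21.48
ee_pos: [0.5665, 0.1495, 0.0661]
eef_rot: [-2.22, -2.221, 0.003]
ft_force: [-0.2, -0.6, -0.2]
gripper_width: 0.0001
grip_force: 0.0
```

Call:
{"api": "send_rows", "payload": {"motion": [{"tx": -0.004,"ty": 0,"tz": 0,"wx": 0,"wy": 0,"wz": 0,"gripper": 1},{"tx": -0.008,"ty": 0,"tz": 0,"wx": 0,"wy": 0,"wz": 0,"gripper": 1},{"tx": -0.012,"ty": 0,"tz": 0,"wx": 0,"wy": 0,"wz": 0,"gripper": 1},{"tx": -0.012,"ty": 0,"tz": 0,"wx": 0,"wy": 0,"wz": 0,"gripper": 1}]}}

```text
time: 21.98
ee_pos: [0.5656, 0.1369, 0.0648]
eef_rot: [-2.22, -2.219, 0.006]
ft_force: [0.1, -0.3, 0.3]
gripper_width: 0.0002
grip_force: 0.0
```

Call:
{"api": "send_rows", "payload": {"motion": [{"tx": -0.003,"ty": 0,"tz": 0,"wx": 0,"wy": 0,"wz": 0,"gripper": 1},{"tx": -0.006,"ty": 0,"tz": 0,"wx": 0,"wy": 0,"wz": 0,"gripper": 1},{"tx": -0.006,"ty": 0,"tz": 0,"wx": 0,"wy": 0,"wz": 0,"gripper": 1}]}}

```text
time: 22.35
ee_pos: [0.5657, 0.1348, 0.065]
eef_rot: [-2.213, -2.219, -0.002]
ft_force: [-0.2, 28.6, -1.1]
gripper_width: 0.0003
grip_force: 14.3
```

Hard stop at 29 N, with the knob at about 0.115, so the bolt is home. I'll retreat now.

Call:
{"api": "send_rows", "payload": {"motion": [{"tx": 0.012,"ty": 0,"tz": 0,"wx": 0,"wy": 0,"wz": 0,"gripper": 1},{"tx": 0.02,"ty": 0,"tz": 0,"wx": 0,"wy": 0,"wz": 0,"gripper": 1},{"tx": 0.02,"ty": 0,"tz": -0.05,"wx": 0,"wy": 0,"wz": 0,"gripper": 1},{"tx": 0.02,"ty": 0,"tz": -0.1,"wx": 0,"wy": 0,"wz": 0,"gripper": 1},{"tx": 0.02,"ty": 0,"tz": -0.16,"wx": 0,"wy": 0,"wz": 0,"gripper": 1},{"tx": 0.08,"ty": -0.06,"tz": -0.2,"wx": 0,"wy": 0,"wz": 0,"gripper": 1},{"tx": 0.12,"ty": -0.12,"tz": -0.2,"wx": 0,"wy": 0,"wz": 0,"gripper": 1},{"tx": 0.12,"ty": -0.12,"tz": -0.2,"wx": 0,"wy": 0,"wz": 0,"gripper": 1}]}}

```text
time: 23.35
ee_pos: [0.4448, 0.2526, 0.266]
eef_rot: [-2.219, -2.221, 0.004]
ft_force: [0.5, -0.4, 0.5]
gripper_width: 0.0001
grip_force: 0.0
```

```bash
python3 - <<'E'
from h import *
st()
for n in('side','top'):
    f=grab(n,7);C=cloud(f);dark=f['img'].max(2)<60
    m=dark&(C[...,2]>.07)&(C[...,2]<.095)&(abs(C[...,1]-.12)<.05)&(abs(C[...,0]-.565)<.04);print(n,'knob',m.sum(),C[m].mean(0) if m.any() else '')
    m=dark&(C[...,2]>.085)&(C[...,2]<.103)&(np.hypot(C[...,0]-.464,C[...,1]+.03)<.03);print('handle',m.sum(),C[m].mean(0) if m.any() else '')
f=load('top',7);cv2.imwrite('pics/t7c.png',cv2.resize(f['img'][135:275,235:400,::-1],None,fx=4,fy=4,interpolation=2))
E
```

```text
t 23.35 p [0.4448 0.2526 0.266 ] yaw 0.0 z [-0.004 -0.    -1.   ] F [ 0.5 -0.4  0.5] w 0.0001 g 0.0 q [0.52 0.24 0.05 1.39 0.   2.09]
side knob 51 [0.56708643 0.11939562 0.08256381]
handle 1 [ 0.47043521 -0.02414203  0.08523001]
top knob 42 [0.56554948 0.1131505  0.0844491 ]
handle 39 [ 0.46494781 -0.03522559  0.09827776]
```

View pics/t7c.png

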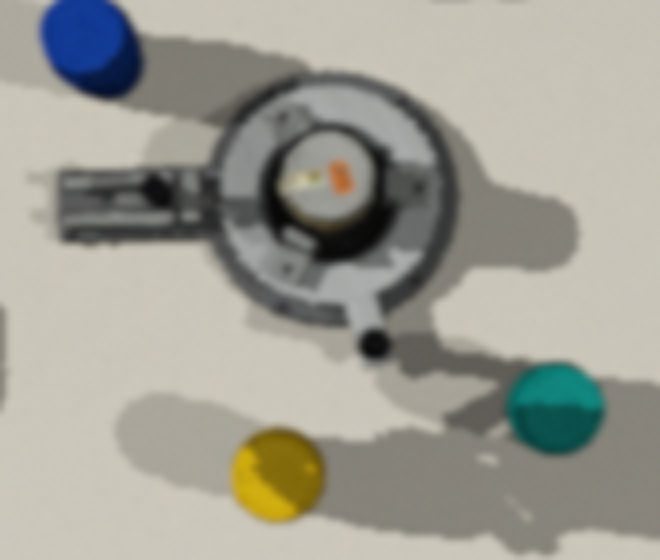

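The final view shows the knob at the keeper (crop 157,190), the handle at (375,345), the jar centred and the neighbouring jars in place. The bolt was driven into its hard stop twice, so I'm handing in.

```bash
python3 -c "
from plant import manip
print(manip.finish_job())"
```

```text
the job is handed in; nothing more can be done
None
```

I turned the collar until the jaws pushed back on the jar at about 17 N, then slid the bolt to its hard stop and handed the job in after about 23 s of robot time; I was given no verdict. The jar stands upright and centred. The handle sprang back a few mm after release, so how firmly the jaws still hold is inferred. The cameras put the bolt's travel at only about 29 mm, against the 28 mm needed.

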